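# Collar a balloon-column foot and hold it in the gluing corner

## Robot

A 6-joint arm with a two-finger parallel gripper is mounted at the origin on the work surface. World frame = base frame: x ahead of the robot, y to its left, z up, the work surface at z = 0. Lengths are in m, angles in rad, forces in N, time in s.
With the tool pointing down it reaches from about 0.3 to 0.875 m from the base axis. Payload 6.4 kg.
Tool frame: the origin (TCP) lies at the very end of the fingers, on their centre line; the grasp point (between the pads) lies 19 mm behind it; z points along the fingers, y is the line along which they close (so a half turn about z gives the same grasp; the last joint's range is limited). The gripper opens to 85 mm and grips with 20 to 120 N. Pads are 22 mm wide; open, the fingers measure 114 mm over their backs; the gripper's body (76 mm by 85 mm) begins 54 mm behind the grasp point. The pads swing forward as they close: fully open they stand 13 mm farther back than shut.
Start: joints at [-1.327, 0.181, 1.607, -0, 1.354, -0.206], TCP at [0.25, -0.518, 0.231] pointing down, gripper open.
Joint ranges: [-2.99, 2.99], [-0.89, 2.07], [0.3, 2.58], [-1.14, 4.28], [0, 2.63], [-3.12, 3.12]. Speed limits (rad/s): [2.57, 2.57, 3.01, 3.14, 3.14, 3.14].

## Interface

Orientations are given as a unit quaternion [w, x, y, z].
In Python, from bench import * gives the robot as it stands. The module is installed in compiled form; this text tells all that it offers.
- The arm moves only by the tool arm_command, never from a script. Its arguments are lists of equal length, an entry for each row: "dp": the shift along the tool's x, y, z in units of 0.25 m (1.0 is 0.25 m), a list of three; "turn": the turn, a rotation vector about the tool's x, y, z in units of 30 degrees (1.0 is 30 degrees), a list of three; "jaw": the opening, from 0 (shut) to 1 (fully open). A call has 1 to 5 rows; each row is the pose to reach, as a shift and turn from the pose commanded when the call began, along the tool's axes at that moment; what a row does not reach only later rows make up. A row lasts 1/8 s, in which the tool goes at most 62.5 mm and 10.7 degrees, less where a joint would pass 70% of its speed; a pose out of reach is approached as far as the arm can. A call with a number of a shift or a turn outside -1 to 1 is refused whole. A call with a gripper value outside its range is refused whole. The fingers move at their own pace and stop on an object; the grip force is fixed at half the most. Time passes only in rows, so rows that repeat a pose let the fingers close. It gives the time, the measured TCP pose, the force, the opening and the grip force at its end, in the units of the state.
- get_obs(): the state, without advancing time (a new reading comes with each control period).
- camera(name): name is "side" or "top" or "wrist"; returns the picture (480x640x3 uint8, blue, green, red); there is no depth.
- get_calibration(name): a dict with "camera_matrix" (3x3 intrinsics, pixels), "R" (3x3) and "t" (3): a world point X has camera coordinates R X + t; the wrist camera has in their place "mount" (4x4, takes a point from camera to tool coordinates, whose origin is the TCP and whose axes are the flange's). Camera axes: x right, y down, z forward; pixel columns grow to the right and rows downward; lengths in m; the calibration is good to about 2 mm. A picture is of the moment at which its call begins: read the wrist's pose just before it. get_calibration takes no time and is no camera call.
- hand_in(): hands the job in; it is judged then, once.
The state is a dict: "time_s": time; "q": joint angles; "dq": joint speeds; "joint_efforts": joint torques, N m; "eef_pos": TCP position; "eef_rot": TCP orientation; "wrist_force": force on the tool from outside, world axes, zero at the start; "torque": the same for the moment, N m; "opening": opening from 0.0 (shut) to 1.0 (fully open); "grasp_force": force on a finger pad.
Only numpy, scipy, OpenCV 4.12 (cv2) and the standard library are available. Lean on these libraries where they do the work, as an engineer would, in place of code of your own. Each camera call takes 0.05 s, during which the arm holds its last target. There are 200 camera calls.

## Task

Thread the black collar and then the white collar down the post of the wooden balloon-column foot, each fully home. Then bring the foot into the gluing corner, its front face flush against the plywood fence and its left end up to the red stop, and finish still holding it there with one firm diagonal push (about 15 N), pressed against the fence and down flat on the board at the same time; do not let go. Leave the jar, the reel and the brass weight where they stand.

Things in the scene. Friction and masses are not known exactly. Their poses are not given: they have to be found in the camera images.
- foot: Loose wooden balloon-column foot, about 0.4 kg: block 90 (x) by 110 (y) by 30 mm high, standing flat on the grey board 3 to 9 cm short of fence and stop, turned up to 0.3 rad from them. At its centre an upright steel post, 16 mm diameter, 60 mm above the block. Origin: centre of its underside; +x its front, for the fence; +y its left end, for the stop; -x the back, with a bevel.
- bevel_mid (a point): Middle of the dark 45 degree bevel that runs along the foot's whole upper back edge, at (-36, 0, 21) mm in the foot's frame; the slope goes from x = -45, z = 12 to x = -27, z = 30 mm and faces back and up, so a push on it forward and down presses the foot forward and down at once.
- foot_corner (a point): The foot's front left bottom corner, at (45, 55, 0) mm in the foot's frame; it ends in the inner corner of fence and stop.
- post_top (a point): Centre of the top of the post, 90 mm above the foot's underside; its top edge has a 3 mm chamfer.
- black_collar: Loose black plastic collar lying flat on the counter (z = 0): ring 48 mm outside diameter, 22 mm hole, 20 mm high, about 40 g. Origin: centre of its underside; z is the axis. It goes on first and rests on the block.
- white_collar: Loose white plastic collar lying on the counter, of the same size (48 mm outside, 22 mm hole, 20 mm high). Origin: centre of its underside. It goes on second and rests on the black one, leaving 20 mm of post bare.
- fence: Plywood fence screwed to the grey board, 22 mm thick, 35 mm high. Origin: the inner corner where the fence's face meets the stop, on the board's top. The fence's face is the plane x = 0 of this frame, from y = -220 mm to the corner; its body lies at x = 0 to 22 mm; +x points through the fence away from the robot, y along it, to the left.
- stop: Red stop block screwed to the board, square to the fence, same origin and axes as the fence: its face is the plane y = 0, from x = -100 mm to 0; its body lies at y = 0 to 22 mm; 35 mm high.
- bed: Grey slick gluing board (friction about 0.3) fixed on the counter, 10 mm thick, its top 10 mm above the counter; fence and stop are screwed to it and the foot stands and slides on it. Same origin (on its top) and axes as the fence; it spans x = -220 to 30 and y = -235 to 30 mm.
- jar: Bystander: glass jar with yellow lid, 60 mm diameter, 90 mm high. Origin: centre of its underside.
- reel: Bystander: red plastic reel standing on its flange, 64 mm diameter, 40 mm high. Origin: centre of its underside.
- weight: Bystander: brass balloon weight, 60 mm diameter, 60 mm high. Origin: centre of its underside.
Mind the look-alikes: they are no part of the job. There is more than one size of the foot; the one meant has the size given above.

How it is judged:
On the way, in this order (a step that is already met when the one before it is completed fails the run):
1. the black collar is fully home on the post, on the block (horizontal distance between black_collar and foot below 0.006 m and z of black_collar in the frame of foot between 0.027 and 0.033 m), for 0.2 s.
2. the white collar is fully home on the post, on the black one (horizontal distance between white_collar and foot below 0.006 m and z of white_collar in the frame of foot between 0.047 and 0.053 m), for 0.2 s.
At the end, for the whole second after the job is handed in: Collars home, black below white (3 mm); foot flat (0.03 rad), square to the fence (0.05 rad), its corner within 4 mm of the fence and 6 mm of the stop, at rest, the fingers pressing it (over 4 N) with over 3 N on the fence and over 9 N on the board, weight included (all of step 1 and all of step 2 and x of foot_corner in the frame of fence between -0.004 and 0.004 m and y of foot_corner in the frame of fence between -0.006 and 0.004 m and angle between the x axis of foot and the x axis of fence, either way round below 0.05 rad and angle between foot's own z axis and vertical below 0.03 rad and contact force between foot and fence above 3 N and contact force between foot and bed above 9 N and contact force between the fingers and foot above 4 N and linear speed of foot below 0.02 m/s); the arm keeps its last pose, push and grip.
It fails at once if the jar was moved by more than 3 cm (distance of jar from where it was at the start of the episode above 0.03 m).
It fails at once if the reel was moved by more than 3 cm (distance of reel from where it was at the start of the episode above 0.03 m).
It fails at once if the weight was moved by more than 3 cm (distance of weight from where it was at the start of the episode above 0.03 m).
It fails at once if the foot was tipped over (angle between foot's own z axis and vertical above 0.6 rad).
It also fails if it takes over 72 s, if anything falls off the work surface, if the arm or the gripper's body presses on something with over 40 N, if the wrist force passes 120 N, or if a joint passes its speed limit or range.

## Working session

There is one attempt and no reset: what is moved stays moved. The work goes in short steps, Python scripts to look and compute and a tool call to move; the robot and the scene stay as the last step left them, time stands still between calls to the robot, and variables do not carry over. Pictures are saved under pics/ and viewed, at most 10 in all, crops included, and the job is handed in when it is done.

Besides the shell and the picture viewer there is one more tool, called after "Request:" as name(argument=value, ...) on one line, values as JSON. arm_command: Moves the arm, as the interface text tells. Its arguments: {"type":"object","properties":{"dp":{"type":"array"},"turn":{"type":"array"},"jaw":{"type":"array"}},"required":["dp","turn","jaw"]}

```bash
mkdir -p pics
python3 - <<'E'
from bench import *
import cv2,numpy as np
o=get_obs();print({k:np.round(v,3).tolist() for k,v in o.items()})
for n in("side","top","wrist"):
    c=get_calibration(n);print(n,{k:np.round(v,4).tolist() for k,v in c.items()})
    cv2.imwrite(f"pics/{n}0.png",camera(n))
E
```

```text
{'time_s': 0.0, 'q': [-1.327, 0.182, 1.608, -0.0, 1.354, -0.206], 'dq': [0.002, -0.0, -0.0, -0.0, -0.001, 0.001], 'joint_efforts': [0.001, -44.487, -35.133, -0.0, 0.009, -0.0], 'eef_pos': [0.25, -0.517, 0.23], 'eef_rot': [-0.001, 0.975, 0.223, -0.0], 'wrist_force': [-0.515, 0.88, 1.297], 'torque': [0.062, -0.023, -0.021], 'grasp_force': 0.0, 'opening': 1.002}
side {'camera_matrix': [[584.2547, 0.0, 314.2917], [0.0, 584.2547, 241.9868], [0.0, 0.0, 1.0]], 'R': [[-0.7042, -0.71, -0.0037], [-0.5228, 0.5221, -0.6739], [0.4804, -0.4726, -0.7388]], 't': [0.3876, 0.3553, 0.9261]}
top {'camera_matrix': [[518.3611, 0.0, 318.2636], [0.0, 518.3611, 235.0241], [0.0, 0.0, 1.0]], 'R': [[0.0196, -0.9995, -0.0234], [-0.9965, -0.0176, -0.0819], [0.0814, 0.0249, -0.9964]], 't': [0.0066, 0.5514, 1.1421]}
wrist {'camera_matrix': [[415.4616, 0.0, 324.8062], [0.0, 415.4616, 242.2086], [0.0, 0.0, 1.0]], 'mount': [[0.0004, -0.9472, -0.3207, 0.0829], [1.0, 0.0004, 0.0002, 0.0001], [-0.0, -0.3207, 0.9472, -0.1436], [0.0, 0.0, 0.0, 1.0]]}
```

View pics/top0.png

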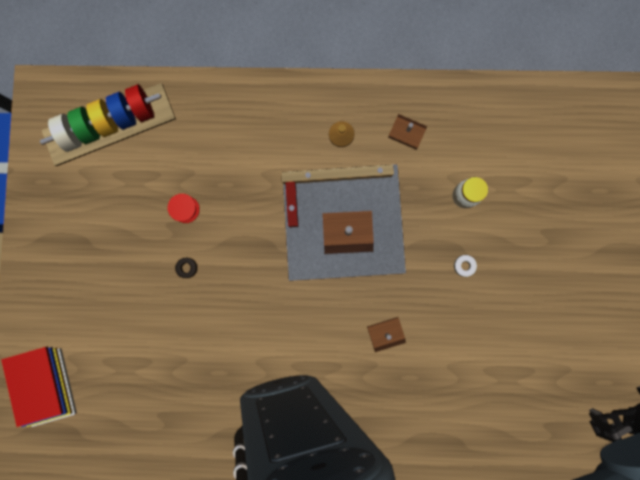

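View pics/side0.png

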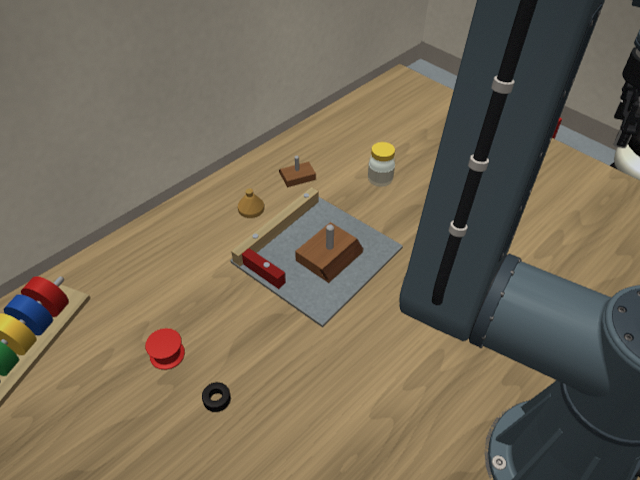

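The top view shows three feet: a large one on the grey board at (347,232), and small ones at (407,131) and (387,333). The one on the board fits: it is the largest, has the back bevel and stands on the board. The black collar is at (186,268) and the loose white one at (466,266). The white ring on the rack at (66,130) is a look-alike. In the side view the foot is at (330,250) and the black collar at (216,397); the arm hides the white one.

```bash
cat > h.py <<'E'
from bench import *
import cv2,numpy as np
from scipy.spatial.transform import Rotation as Rn
def pose():
    o=get_obs();q=o["eef_rot"];return np.array(o["eef_pos"]),Rn.from_quat([q[1],q[2],q[3],q[0]]).as_matrix()
def cam(n,P=None):
    c=get_calibration(n);K=np.array(c["camera_matrix"])
    if n=="wrist":
        p,R=P or pose();M=np.array(c["mount"]);Rc=R@M[:3,:3];C=p+R@M[:3,3]
        return K,Rc.T,-Rc.T@C
    return K,np.array(c["R"]),np.array(c["t"])
def ray(cm,uv):
    K,R,t=cm;d=R.T@np.linalg.inv(K)@np.array([uv[0],uv[1],1.]);return -R.T@t,d/np.linalg.norm(d)
def onz(cm,uv,z):
    C,d=ray(cm,uv);return C+d*(z-C[2])/d[2]
def tri(*rs):
    A=sum(np.eye(3)-np.outer(d,d) for C,d in rs);b=sum((np.eye(3)-np.outer(d,d))@C for C,d in rs)
    X=np.linalg.solve(A,b);return X,max(np.linalg.norm(np.cross(X-C,d)) for C,d in rs)
def proj(cm,X):
    K,R,t=cm;x=K@(R@np.array(X)+t);return x[:2]/x[2]
def blobs(m,amin=30):
    m=m.astype(np.uint8);n,l,s,c=cv2.connectedComponentsWithStats(m)
    return [(s[i,4],c[i].round(1).tolist(),s[i,:4].tolist()) for i in range(1,n) if s[i,4]>amin]
E
python3 - <<'E'
from h import *
t=cv2.imread("pics/top0.png");s=cv2.imread("pics/side0.png")
T=cam("top");S=cam("side")
def hsv(i):return cv2.cvtColor(i,cv2.COLOR_BGR2HSV)
def roi(m,x0,y0,x1,y1):
    z=np.zeros_like(m);z[y0:y1,x0:x1]=m[y0:y1,x0:x1];return z
ht,hs=hsv(t),hsv(s)
print("black top",bt:=blobs(roi(ht[...,2]<75,160,245,215,295)))
print("black side",bs:=blobs(roi(hs[...,2]<75,190,375,245,420)))
wt=blobs(roi((ht[...,1]<50)&(ht[...,2]>170),440,245,490,290));print("white",wt)
for z in(0,.01,.02):print(z,onz(T,bt[0][1],z),onz(S,bs[0][1],z),onz(T,wt[0][1],z))
print("tri black",tri(ray(T,bt[0][1]),ray(S,bs[0][1])))
# post: grey in foot roi
print("post top",pt:=blobs(roi((ht[...,1]<70)&(ht[...,2]>90),335,218,362,243),5))
print("post side",blobs(roi((hs[...,1]<60),318,220,342,255),5))
# bed
g=roi((ht[...,1]<60),270,150,420,290)
c=max(cv2.findContours(g.astype(np.uint8),0,2)[0],key=cv2.contourArea);r=cv2.minAreaRect(c);b=cv2.boxPoints(r)
print("bed",b.round(1).tolist());print(np.array([onz(T,p,.01) for p in b]).round(4).tolist())
# foot brown bounding
f=roi((ht[...,0]<14)&(ht[...,1]>110)&(ht[...,2]<150),310,200,390,265)
top=roi(f&(ht[...,2]>80),310,200,390,265);
c=max(cv2.findContours(top.astype(np.uint8),0,2)[0],key=cv2.contourArea);b=cv2.boxPoints(cv2.minAreaRect(c))
print("foot top",b.round(1).tolist());print(np.array([onz(T,p,.04) for p in b]).round(4).tolist())
crop=np.hstack([cv2.resize(t[150:290,270:420],(640,597)[:2] if 0 else (450,420),interpolation=2),cv2.resize(s[180:330,225:410],(350,284),interpolation=2).repeat(1,0) if 0 else cv2.resize(s[180:330,225:400],(350,420),interpolation=2)])
cv2.imwrite("pics/crop1.png",crop)
E
```

```text
black top [(np.int32(288), [185.9, 267.6], [175, 258, 22, 20])]
black side [(np.int32(610), [215.8, 396.8], [202, 382, 29, 30])]
white [(np.int32(245), [465.8, 265.4], [456, 256, 21, 20])]
0 [0.47277216 0.31950731 0.        ] [0.47859223 0.31082112 0.        ] [ 0.48995024 -0.31810911  0.        ]
0.01 [0.47263346 0.31670421 0.01      ] [0.47356865 0.31316185 0.01      ] [ 0.48966637 -0.3155235   0.01      ]
0.02 [0.47249477 0.3139011  0.02      ] [0.46854507 0.31550259 0.02      ] [ 0.48938249 -0.31293788  0.02      ]
tri black (array([0.47195393, 0.31478236, 0.01460677]), np.float64(0.0008629847757228535))
post top [(np.int32(46), [348.5, 229.2], [345, 226, 8, 7])]
post side [(np.int32(334), [328.9, 230.3], [318, 220, 24, 29])]
bed [[280.3999938964844, 172.10000610351562], [397.6000061035156, 163.6999969482422], [405.3999938964844, 272.79998779296875], [288.20001220703125, 281.20001220703125]]
[[0.6958, 0.107, 0.01], [0.7192, -0.1613, 0.01], [0.4704, -0.1805, 0.01], [0.4464, 0.083, 0.01]]
foot top [[322.79998779296875, 213.39999389648438], [370.79998779296875, 211.1999969482422], [372.29998779296875, 242.89999389648438], [324.29998779296875, 245.1999969482422]]
[[0.5981, 0.0072, 0.04], [0.6049, -0.099, 0.04], [0.5344, -0.1032, 0.04], [0.5274, 0.0026, 0.04]]
```

View pics/crop1.png

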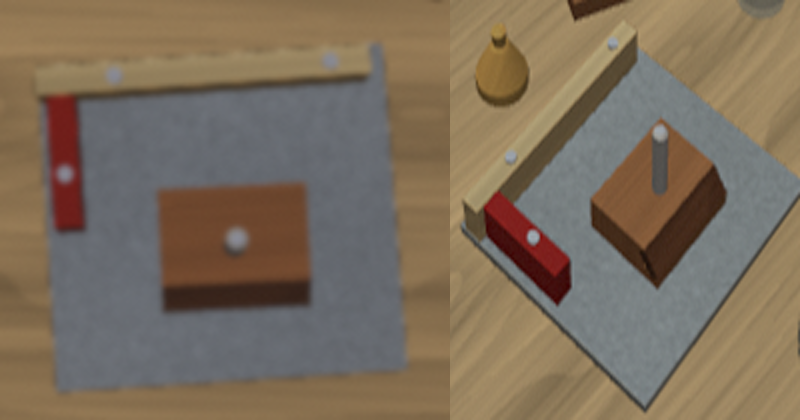

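The crop confirms the foot on the board (110 mm long, bevel at the back, post top near (237,238) in the left half). Next is a closer wrist view of the foot and the corner.

Request:
arm_command(dp=[[0.92, -0.53, -0.28], [0.92, -0.53, -0.28], [0.92, -0.53, -0.28], [0.92, -0.53, -0.28], [0.92, -0.53, -0.28]], turn=[[0, 0, 0.707], [0, 0, 0.707], [0, 0, 0.707], [0, 0, 0.707], [0, 0, 0.707]], jaw=[1, 1, 1, 1, 1])

```text
time_s: 0.78
eef_pos: [0.4011, -0.296, 0.3024]
eef_rot: [0.0, 0.999, 0.041, 0.001]
wrist_force: [-0.4, -0.5, 0.5]
opening: 1.001
grasp_force: 0.0
```

Request:
arm_command(dp=[[0.8, -1, 0], [0.8, -1, 0], [0.8, -1, 0], [0.8, -1, 0], [0.8, -1, 0]], turn=[[0, 0, 0], [0, 0, 0], [0, 0, 0], [0, 0, 0], [0, 0, 0]], jaw=[1, 1, 1, 1, 1])

```text
time_s: 1.4
eef_pos: [0.5755, -0.0378, 0.3012]
eef_rot: [0.0, 0.999, 0.04, -0.0]
wrist_force: [0.1, 0.0, -0.1]
opening: 1.0
grasp_force: 0.0
```

Run:
```python
from h import *
o=get_obs();print(o["time_s"],np.round(o["eef_pos"],4),np.round(o["eef_rot"],4),np.abs(o["dq"]).max())
np.savez("w1.npz",*pose());cv2.imwrite("pics/w1.png",camera("wrist"))
```

```text
1.4 [ 0.5755 -0.0378  0.3012] [ 1.000e-04  9.992e-01  3.980e-02 -0.000e+00] 0.8704322932043658
```

View pics/w1.png

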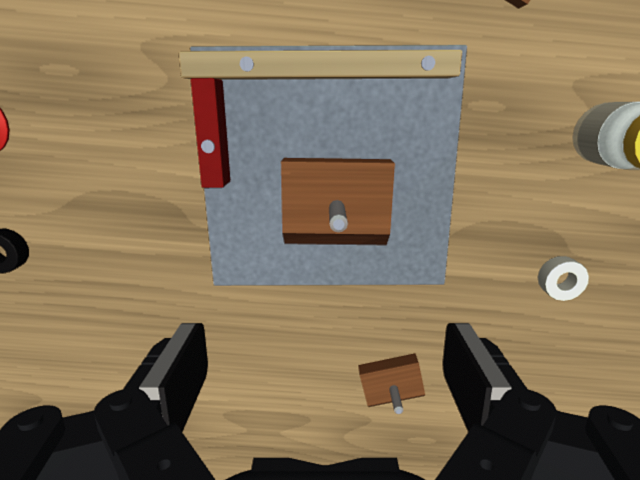

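The wrist view shows the whole corner: fence inner edge near row 78, stop's right edge near column 225, foot top (282–394, 158–236), post top at (339,222), and the white collar at (564,279). The arm was still moving, so I'll repeat it settled and measure.

```bash
cat > meas.py <<'E'
from h import *
def line(pts):
    vx,vy,x,y=cv2.fitLine(np.float32(pts),cv2.DIST_HUBER,0,.01,.01).ravel();return np.array([x,y]),np.array([vx,vy])
def isec(a,b):
    s=np.linalg.solve(np.c_[a[1],-b[1]],b[0]-a[0]);return a[0]+a[1]*s[0]
def ell(m,box):
    z=np.zeros(m.shape,np.uint8);x0,y0,x1,y1=box;z[y0:y1,x0:x1]=m[y0:y1,x0:x1]
    c=max(cv2.findContours(z,0,cv2.CHAIN_APPROX_NONE)[0],key=cv2.contourArea);return cv2.fitEllipse(c),cv2.contourArea(c)
E
python3 - <<'E'
from meas import *
camera("wrist");camera("wrist")
o=get_obs();print(o["time_s"],np.round(o["eef_pos"],4),np.round(o["eef_rot"],4),np.abs(o["dq"]).max())
P=pose();im=camera("wrist");cv2.imwrite("pics/w2.png",im);np.savez("w2.npz",*P)
W=cam("wrist",P);h=cv2.cvtColor(im,cv2.COLOR_BGR2HSV).astype(int);H,S,V=h[...,0],h[...,1],h[...,2]
grey=(S<60)&(V>60)&(V<190)
off=proj(W,[.56,-.05,.04])
print("red",blobs(((H<6)|(H>174))&(S>150)&(V>60),200));
foot=(H<14)&(S>110)&(V<170)
print("foot",blobs(foot,400)); print("foottop",blobs(foot&(V>80),400))
print("white",blobs((S<50)&(V>190),100),"poststuff",blobs((S<45)&(V>150),15))
for r,c in[(300-0,0)]:pass
col=330
print("fence col",col,[tuple(h[r,col]) for r in range(40,110,4)])
print("stop row120",[tuple(h[120,c]) for c in range(184,236,4)])
print("foot row200",[tuple(h[200,c]) for c in range(270,410,10)])
print("foot col300",[tuple(h[r,300]) for r in range(140,270,6)])
E
```

```text
1.55 [ 0.5754 -0.0368  0.3005] [-3.000e-04  9.991e-01  4.230e-02 -6.000e-04] 0.06480597316138335
red [(np.int32(2382), [208.7, 129.7], [193, 77, 32, 110]), (np.int32(287), [3.3, 127.6], [0, 105, 9, 44])]
foot [(np.int32(3130), [211.5, 129.7], [192, 77, 39, 110]), (np.int32(8800), [337.8, 199.2], [283, 158, 113, 87]), (np.int32(2358), [391.3, 379.1], [359, 354, 66, 52])]
foottop [(np.int32(2402), [208.0, 129.6], [192, 77, 32, 110]), (np.int32(7481), [338.0, 195.4], [283, 160, 113, 75]), (np.int32(1837), [392.3, 383.5], [360, 363, 65, 43])]
white [(np.int32(178), [628.8, 119.3], [618, 107, 22, 29]), (np.int32(982), [567.7, 281.9], [547, 263, 43, 39])] poststuff [(np.int32(167), [247.7, 62.6], [241, 56, 14, 15]), (np.int32(165), [430.4, 62.5], [424, 56, 14, 15]), (np.int32(20), [431.8, 90.6], [430, 87, 4, 8]), (np.int32(16), [376.4, 92.2], [375, 90, 4, 5]), (np.int32(19), [322.9, 97.7], [321, 95, 5, 6]), (np.int32(1137), [621.7, 131.8], [602, 103, 38, 66]), (np.int32(121), [208.5, 145.2], [203, 139, 12, 13]), (np.int32(188), [339.1, 221.9], [331, 215, 17, 15]), (np.int32(23), [265.1, 25
[... 2748 characters left out ...]
.int64(123)), (np.int64(13), np.int64(156), np.int64(129)), (np.int64(13), np.int64(155), np.int64(132)), (np.int64(13), np.int64(154), np.int64(131)), (np.int64(13), np.int64(154), np.int64(134)), (np.int64(12), np.int64(153), np.int64(128)), (np.int64(12), np.int64(153), np.int64(125)), (np.int64(13), np.int64(155), np.int64(130)), (np.int64(12), np.int64(153), np.int64(137)), (np.int64(12), np.int64(155), np.int64(135)), (np.int64(9), np.int64(163), np.int64(50)), (np.int64(10), np.int64(178), np.int64(53)), (np.int64(104), np.int64(34), np.int64(141)), (np.int64(104), np.int64(37), np.int64(143)), (np.int64(104), np.int64(36), np.int64(134)), (np.int64(107), np.int64(36), np.int64(142))]
```

```bash
cat >> meas.py <<'E'
def board(im,W,box,show=True,zt=.045,zf=.04):
    # box: dict fence cols, stop rows, foot cols/rows
    h=cv2.cvtColor(im,cv2.COLOR_BGR2HSV).astype(int);H,S,V=h[...,0],h[...,1],h[...,2];r={}
    grey=(S<60)&(H>90)&(V>60)
    c0,c1,r0,r1=box["fence"]
    m=(H>15)&(H<27)&(S>60)&(V>140)
    F=line([(c,r0+np.nonzero(m[r0:r1,c])[0].max()+.5) for c in range(c0,c1) if m[r0:r1,c].any()])
    red=((H<6)|(H>174))&(S>150)&(V>80)
    c0,c1,r0,r1=box["stop"]
    T=line([(c0+np.nonzero(red[r,c0:c1])[0].max()+.5,r) for r in range(r0,r1) if red[r,c0:c1].any()])
    fw=[onz(W,F[0]+F[1]*k,zt) for k in(-80,80)];d=fw[1]-fw[0];r["fence_yaw"]=np.arctan2(d[0],-d[1])*np.sign(-d[1]) if 0 else np.arctan(-d[0]/d[1])
    r["corner"]=onz(W,isec(F,T),zt)
    tw=[onz(W,T[0]+T[1]*k,zt) for k in(-40,40)];d=tw[1]-tw[0];r["stop_yaw"]=np.arctan(d[1]/d[0])
    c0,c1,r0,r1=box["foot"];z=np.zeros(H.shape,np.uint8);z[r0:r1,c0:c1]=((H<16)&(S>110)&(V>90)&(V<200))[r0:r1,c0:c1]
    z=cv2.morphologyEx(z,cv2.MORPH_CLOSE,np.ones((25,25),np.uint8))
    c=max(cv2.findContours(z,0,cv2.CHAIN_APPROX_NONE)[0],key=cv2.contourArea)
    w=np.float32([onz(W,p[0],zf)[:2]*1000 for p in c]);(cx,cy),(a,b),_=cv2.minAreaRect(w);q=cv2.boxPoints(cv2.minAreaRect(w))
    e=[q[(i+1)%4]-q[i] for i in range(2)];L=max(e,key=np.linalg.norm);
    r["foot_top_rect"]=(cx,cy,a,b);r["foot_yaw"]=np.arctan(-L[0]/L[1]);return r
E
python3 - <<'E'
from meas import *
f=np.load("w2.npz");P=(f["arr_0"],f["arr_1"]);W=cam("wrist",P);im=cv2.imread("pics/w2.png")
for k,v in board(im,W,dict(fence=(240,440,60,84),stop=(190,232,85,180),foot=(275,402,150,250))).items():print(k,np.round(v,4))
T=cam("top");S=cam("side")
rs=[ray(W,(339.1,221.9)),ray(T,(348.5,229.2)),ray(S,(330,227.5))]
print("post",tri(*rs),[onz(c,p,.1).round(4) for c,p in((W,(339.1,221.9)),(T,(348.5,229.2)),(S,(330,227.5)))])
print("post2",tri(rs[0],rs[2]))
g=cv2.cvtColor(im,cv2.COLOR_BGR2HSV)
e,a=ell(((g[...,1]<50)&(g[...,2]>190)).astype(np.uint8),(535,250,600,315));print("white",e,a,onz(W,e[0],.02),tri(ray(W,e[0]),ray(T,(465.8,265.4))))
print("black w1 screen", proj(W,[.472,.315,.02]))
E
```

```text
fence_yaw 0.085
corner [0.6714 0.0695 0.045 ]
stop_yaw 0.0837
foot_top_rect [568.4024 -50.4392  72.76   109.3072]
foot_yaw 0.0647
post (array([ 0.55887086, -0.05012102,  0.0962987 ]), np.float64(0.0017989072119827733)) [array([ 0.5611, -0.0503,  0.1   ]), array([ 0.5583, -0.0482,  0.1   ]), array([ 0.5558, -0.0492,  0.1   ])]
post2 (array([ 0.55922932, -0.05139538,  0.09543555]), np.float64(0.0009962325342157171))
white ((567.656494140625, 281.93365478515625), (35.540435791015625, 43.780052185058594), 59.712318420410156) 1220.0 [ 0.49106936 -0.3153178   0.02      ] (array([ 0.49034881, -0.3139083 ,  0.02034554]), np.float64(0.0014109065990256034))
black w1 screen [ -5.40074508 252.71658778]
```

Measured: fence yaw 0.085, corner at (0.671, 0.0695), foot near (0.560, −0.0505) with yaw 0.065. The post top is at about 0.097 and the white collar top at 0.020. Moving over the black collar.

Request:
arm_command(dp=[[-0.147, -0.718, 0.3], [-0.147, -0.718, 0.3], [-0.147, -0.718, 0.3], [-0.147, -0.718, 0.3], [-0.147, -0.718, 0.3]], turn=[[0, 0, 0], [0, 0, 0], [0, 0, 0], [0, 0, 0], [0, 0, 0]], jaw=[1, 1, 1, 1, 1])

```text
time_s: 2.22
eef_pos: [0.5238, 0.1353, 0.2264]
eef_rot: [0.0, 0.999, 0.04, -0.0]
wrist_force: [0.9, -0.4, 0.5]
opening: 0.999
grasp_force: 0.0
```

Request:
arm_command(dp=[[-0.147, -0.718, 0.4], [-0.147, -0.718, 0.4], [-0.147, -0.718, 0.4], [-0.147, -0.718, 0.4], [-0.147, -0.718, 0.4]], turn=[[0, 0, 0], [0, 0, 0], [0, 0, 0], [0, 0, 0], [0, 0, 0]], jaw=[1, 1, 1, 1, 1])

```text
time_s: 2.85
eef_pos: [0.4737, 0.3116, 0.1263]
eef_rot: [0.0, 0.999, 0.04, -0.0]
wrist_force: [0.2, -0.3, -0.5]
opening: 1.0
grasp_force: 0.0
```

```bash
cat >> meas.py <<'E'
def ring(im,W,kind,X,z=.02,hw=110,show=None):
    h=cv2.cvtColor(im,cv2.COLOR_BGR2HSV).astype(int);S,V=h[...,1],h[...,2]
    m=((V<80) if kind=="black" else ((S<50)&(V>190))).astype(np.uint8)
    u,v=proj(W,[*X[:2],z]).astype(int);b=(max(u-hw,0),max(v-hw,0),min(u+hw,640),min(v+hw,480))
    cs,hi=cv2.findContours(m,cv2.RETR_CCOMP,cv2.CHAIN_APPROX_NONE)
    for c,q in zip(cs,hi[0]):
        if cv2.contourArea(c)<150 or len(c)<20:continue
        e=cv2.fitEllipse(c)
        if abs(e[0][0]-u)<hw and abs(e[0][1]-v)<hw:print(kind,"hole" if q[3]>=0 else "outer",np.round(e[0],1),np.round(e[1],1),int(cv2.contourArea(c)),"world",onz(W,e[0],z).round(4))
def tgt(X,yaw=None):
    p,R=pose();print("units",np.round(R.T@(np.array(X)-p)/.25,3))
E
python3 - <<'E'
from meas import *
camera("wrist");P=pose();im=camera("wrist");cv2.imwrite("pics/w3.png",im);np.savez("w3.npz",*P)
o=get_obs();print(o["time_s"],P[0].round(4),np.round(o["eef_rot"],4),np.abs(o["dq"]).max())
W=cam("wrist",P);print(proj(W,[.472,.3145,.02]))
ring(im,W,"black",[.472,.3145])
E
```

```text
2.95 [0.4745 0.3111 0.1271] [0.     0.9992 0.039  0.0011] 0.01206606727315404
[318.96735295 242.86557285]
black outer [320.5 236.4] [73.2 75.3] 4322 world [0.4764 0.3138 0.02  ]
black hole [320.6 235.4] [25.1 32.1] 627 world [0.4771 0.3138 0.02  ]
```

View pics/w3.png

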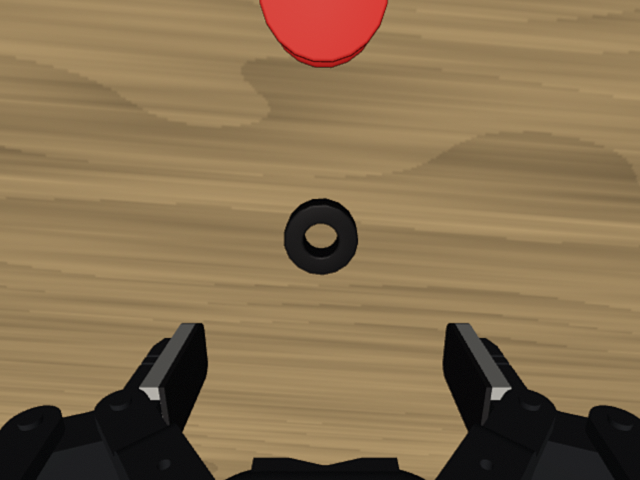

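The black collar is at (320,239), centred about (0.474, 0.314), with the reel well clear above it. Descend, grip and lift.

Request:
arm_command(dp=[[0, -0.011, 0.25], [0, -0.011, 0.42], [0, -0.011, 0.5], [0, -0.011, 0.5], [0, -0.011, 0.5]], turn=[[0, 0, 0], [0, 0, 0], [0, 0, 0], [0, 0, 0], [0, 0, 0]], jaw=[1, 1, 1, 1, 0.4])

```text
time_s: 3.58
eef_pos: [0.4747, 0.3153, 0.0034]
eef_rot: [-0.001, 0.999, 0.04, 0.002]
wrist_force: [0.9, -0.4, -0.2]
opening: 0.817
grasp_force: 0.0
```

Request:
arm_command(dp=[[0, 0, 0], [0, 0, 0], [0, 0, 0], [0, 0, 0], [0, 0, 0]], turn=[[0, 0, 0], [0, 0, 0], [0, 0, 0], [0, 0, 0], [0, 0, 0]], jaw=[0.4, 0.4, 0.4, 0.4, 0.4])

```text
time_s: 4.2
eef_pos: [0.4743, 0.3157, 0.0038]
eef_rot: [-0.0, 0.999, 0.04, 0.002]
wrist_force: [-1.4, -2.0, 9.0]
opening: 0.538
grasp_force: 60.3
```

Request:
arm_command(dp=[[0, 0, -0.25], [0, 0, -0.5], [0, 0.2, -0.65], [0, 0.45, -0.65], [0, 0.45, -0.65]], turn=[[0, 0, 0], [0, 0, 0], [0, 0, 0], [0, 0, 0], [0, 0, 0]], jaw=[0.4, 0.4, 0.4, 0.4, 0.4])

```text
time_s: 4.82
eef_pos: [0.4827, 0.1998, 0.1656]
eef_rot: [0.0, 0.999, 0.038, 0.001]
wrist_force: [-0.1, 1.1, -0.8]
opening: 0.537
grasp_force: 61.9
```

Request:
arm_command(dp=[[0.22, 1, 0], [0.22, 1, 0], [0.22, 1, 0], [0.22, 1, 0], [0.22, 1, 0]], turn=[[0, 0, 0], [0, 0, 0], [0, 0, 0], [0, 0, 0], [0, 0, 0]], jaw=[0.4, 0.4, 0.4, 0.4, 0.4])

```text
time_s: 5.45
eef_pos: [0.5577, -0.045, 0.1643]
eef_rot: [0.0, 0.999, 0.038, 0.001]
wrist_force: [-0.5, -0.4, -1.0]
opening: 0.533
grasp_force: 61.9
```

Run:
```python
from meas import *
camera("wrist");P=pose();im=camera("wrist");cv2.imwrite("pics/w4.png",im);np.savez("w4.npz",*P)
s=camera("side");cv2.imwrite("pics/s4.png",s);t=camera("top");cv2.imwrite("pics/t4.png",t)
o=get_obs();print(o["time_s"],P[0].round(4),np.round(o["eef_rot"],4),np.abs(o["dq"]).max(),o["grasp_force"])
W=cam("wrist",P);p=P[0]
print(proj(W,p),proj(W,p+[0,0,.0165]),proj(W,[.56,-.0505,.1]),proj(cam("side"),p))
cv2.imwrite("pics/c4.png",np.hstack([cv2.resize(im[150:450,170:490],(448,420)),cv2.resize(s[110:260,260:385],(350,420))]))
ring(im,W,"black",p,p[2]+.0165)
```

```text
5.65 [ 0.5571 -0.0436  0.1641] [-4.000e-04  9.992e-01  4.050e-02 -3.000e-04] 0.01274194145599081 61.93727687001228
[324.69779312 325.33451513] [324.69388473 349.10605904] [338.01227917 260.50716689] [327.98099473 204.97193101]
black outer [328.  399.3] [227.3 567.3] 67365 world [ 0.5358 -0.0465  0.1806]
black hole [324.5 419.8] [ 98.8 169.3] 10084 world [ 0.5263 -0.0459  0.1806]
black hole [324.8 334.7] [27.7 49.9] 1077 world [ 0.5629 -0.0432  0.1806]
```

View pics/c4.png

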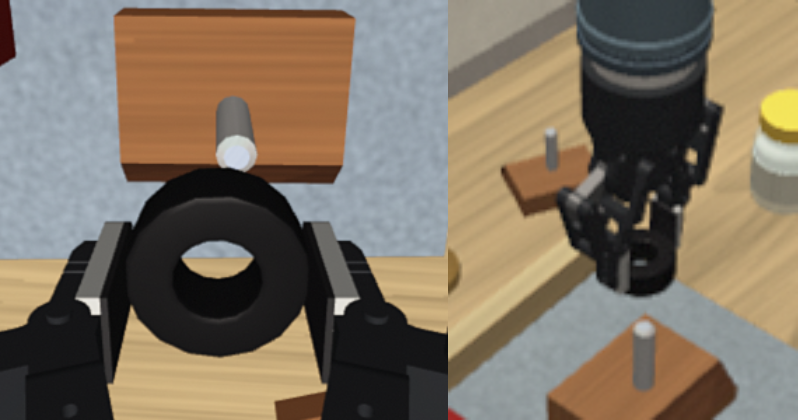

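The crop shows the collar hole centred between the pads at about (325,350) in the full image, and the post top at (339,261). The collar sits within 1 mm of the TCP and the post is near (0.560, −0.051). Aligning above the post.

Request:
arm_command(dp=[[0.011, 0.03, 0], [0.011, 0.03, 0.1], [0.011, 0.03, 0.16], [0.011, 0.03, 0.16], [0.011, 0.03, 0.16]], turn=[[0, 0, 0], [0, 0, 0], [0, 0, 0], [0, 0, 0], [0, 0, 0]], jaw=[0.4, 0.4, 0.4, 0.4, 0.4])

```text
time_s: 6.28
eef_pos: [0.5601, -0.0491, 0.1243]
eef_rot: [0.0, 0.999, 0.04, 0.0]
wrist_force: [0.7, -0.5, -0.1]
opening: 0.533
grasp_force: 61.9
```

Run:
```python
from meas import *
camera("wrist");P=pose();im=camera("wrist");cv2.imwrite("pics/w5.png",im);s=camera("side")
o=get_obs();print(o["time_s"],P[0].round(4),np.round(o["eef_rot"],4),np.abs(o["dq"]).max(),o["wrist_force"]);tgt([.5603,-.0508,.044])
W=cam("wrist",P);print(proj(W,[.5603,-.0508,.1]),proj(cam("side"),[.5603,-.0508,.1]),proj(cam("side"),P[0]+[0,0,-.0038]))
cv2.imwrite("pics/c5.png",np.hstack([cv2.resize(im[200:420,210:440],(448,420)),cv2.resize(s[180:270,290:365],(350,420))]))
```

```text
6.425 [ 0.5603 -0.0492  0.1246] [3.000e-04 9.992e-01 3.990e-02 7.000e-04] 0.00313883486254126 [ 0.40677721 -0.33669918  0.37996634]
units [-0.001  0.006  0.323]
[328.20423776 297.56248906] [328.94488418 225.90263424] [328.53371899 218.83432831]
```

View pics/c5.png

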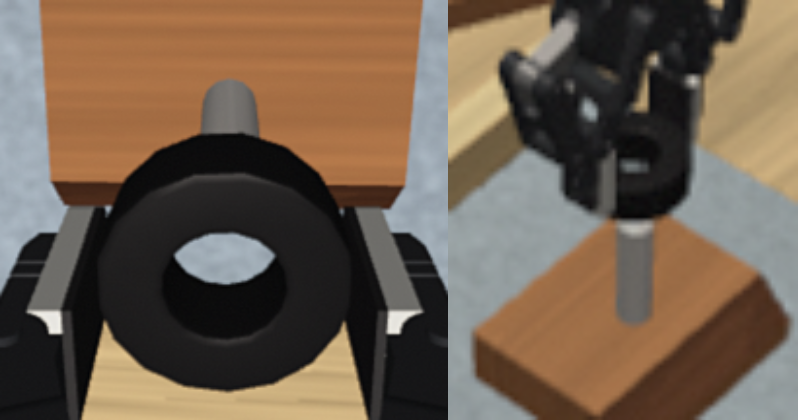

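The side crop shows the collar just above the post, with the post about 1.5 px to its right. Correcting by about 1.5 mm in y and descending.

Request:
arm_command(dp=[[-0.003, 0.006, 0.04], [-0.003, 0.006, 0.08], [-0.003, 0.006, 0.12], [-0.003, 0.006, 0.15], [-0.003, 0.006, 0.15]], turn=[[0, 0, 0], [0, 0, 0], [0, 0, 0], [0, 0, 0], [0, 0, 0]], jaw=[0.4, 0.4, 0.4, 0.4, 0.4])

```text
time_s: 7.05
eef_pos: [0.5584, -0.0506, 0.0853]
eef_rot: [-0.0, 0.999, 0.04, -0.001]
wrist_force: [0.1, -0.4, -1.2]
opening: 0.538
grasp_force: 61.9
```

Threaded with no contact force. Continue down and release.

Request:
arm_command(dp=[[0, 0, 0.05], [0, 0, 0.1], [0, 0, 0.14], [0, 0, 0.156], [0, 0, 0.156]], turn=[[0, 0, 0], [0, 0, 0], [0, 0, 0], [0, 0, 0], [0, 0, 0]], jaw=[0.4, 0.4, 0.4, 0.4, 0.4])

```text
time_s: 7.68
eef_pos: [0.5588, -0.0507, 0.0469]
eef_rot: [-0.0, 0.999, 0.04, -0.0]
wrist_force: [-0.3, 0.2, -0.4]
opening: 0.536
grasp_force: 61.9
```

Request:
arm_command(dp=[[0, 0, 0.004], [0, 0, 0.004], [0, 0, 0], [0, 0, -0.12], [0, 0, -0.3]], turn=[[0, 0, 0], [0, 0, 0], [0, 0, 0], [0, 0, 0], [0, 0, 0]], jaw=[0.9, 0.9, 0.9, 0.9, 0.9])

```text
time_s: 8.3
eef_pos: [0.5578, -0.0504, 0.1219]
eef_rot: [-0.001, 0.999, 0.04, -0.002]
wrist_force: [0.8, -0.5, 0.1]
opening: 0.9
grasp_force: 0.0
```

Request:
arm_command(dp=[[0, 0, -0.2], [-0.1, 0.3, -0.25], [-0.19, 0.6, -0.25], [-0.19, 0.7, -0.25], [-0.19, 0.7, -0.25]], turn=[[0, 0, 0], [0, 0, 0], [0, 0, 0], [0, 0, 0], [0, 0, 0]], jaw=[1, 1, 1, 1, 1])

```text
time_s: 8.93
eef_pos: [0.5251, -0.233, 0.1854]
eef_rot: [0.001, 0.999, 0.037, 0.001]
wrist_force: [0.4, 0.0, -0.5]
opening: 1.001
grasp_force: 0.0
```

Run:
```python
from meas import *
camera("wrist");P=pose();im=camera("wrist");cv2.imwrite("pics/w6.png",im);s=camera("side");t=camera("top")
cv2.imwrite("pics/t6.png",t);cv2.imwrite("pics/s6.png",s)
o=get_obs();print(o["time_s"],P[0].round(4),np.round(o["eef_rot"],4))
W=cam("wrist",P);print(proj(W,[.49,-.314,.02]),proj(cam("side"),[.559,-.051,.1]));ring(im,W,"white",[.49,-.314])
tgt([.4905,-.3145,.11])
h=cv2.cvtColor(s,cv2.COLOR_BGR2HSV);m=(h[200:290,280:380,2]<55);print("black side",[(a,np.add(c,[280,200]),b) for a,c,b in blobs(m)])
for z in(.04,.06):print(proj(cam("side"),[.559,-.051,z]))
```

```text
9.125 [ 0.5252 -0.2307  0.185 ] [-4.000e-04  9.992e-01  4.030e-02 -2.000e-04]
[425.25992692 265.91129389] [329.4913649  226.18875667]
white outer [426.7 264.7] [52.7 58.3] 2411 world [ 0.4911 -0.3149  0.02  ]
white hole [426.6 265.3] [26.6 29.9] 621 world [ 0.4906 -0.315   0.02  ]
units [-0.168  0.335  0.298]
black side [(np.int32(318), array([329.5, 244.9]), [39, 34, 23, 21])]
[329.03405784 246.64335779]
[329.18265733 239.99674426]
```

The black collar is home: its side blob, centroid row 245 over rows 234–255, matches z 0.04–0.06. Next is the white collar at (0.4908, −0.315).

Request:
arm_command(dp=[[-0.168, 0.337, 0], [-0.168, 0.337, 0.15], [-0.168, 0.337, 0.4], [-0.168, 0.337, 0.5], [-0.168, 0.337, 0.5]], turn=[[0, 0, 0], [0, 0, 0], [0, 0, 0], [0, 0, 0], [0, 0, 0]], jaw=[1, 1, 1, 1, 1])

```text
time_s: 9.75
eef_pos: [0.4894, -0.3134, 0.0574]
eef_rot: [-0.002, 0.999, 0.041, -0.002]
wrist_force: [-0.0, 0.2, 0.4]
opening: 1.002
grasp_force: 0.0
```

Run:
```python
from meas import *
P=pose();im=camera("wrist");W=cam("wrist",P);print(P[0].round(4),get_obs()["wrist_force"]);ring(im,W,"white",[.49,-.314]);tgt([.4908,-.315,.003])
```

```text
[ 0.4894 -0.3134  0.0574] [ 0.5956825  -0.45720276  0.76780878]
white outer [328.5 281.4] [88.8 96.9] 6753 world [ 0.4915 -0.3148  0.02  ]
white hole [328.5 282.8] [44.5 49.4] 1722 world [ 0.4908 -0.3149  0.02  ]
units [0.001 0.002 0.226]
```

Request:
arm_command(dp=[[0.004, 0.004, 0.15], [0.004, 0.004, 0.215], [0.004, 0.004, 0.215], [0.004, 0.004, 0.215], [0.004, 0.004, 0.215]], turn=[[0, 0, 0], [0, 0, 0], [0, 0, 0], [0, 0, 0], [0, 0, 0]], jaw=[1, 1, 1, 0.4, 0.4])

```text
time_s: 10.42
eef_pos: [0.4924, -0.3179, 0.0075]
eef_rot: [0.001, 0.999, 0.04, 0.001]
wrist_force: [-0.3, 0.4, 0.8]
opening: 0.603
grasp_force: 0.3
```

Request:
arm_command(dp=[[0, 0, 0], [0, 0, 0], [0, 0, 0], [0, 0, 0], [0, 0, 0]], turn=[[0, 0, 0], [0, 0, 0], [0, 0, 0], [0, 0, 0], [0, 0, 0]], jaw=[0.4, 0.4, 0.4, 0.4, 0.4])

```text
time_s: 11.05
eef_pos: [0.4925, -0.3181, 0.0081]
eef_rot: [0.001, 0.999, 0.04, 0.001]
wrist_force: [-1.9, 2.0, 8.3]
opening: 0.529
grasp_force: 60.0
```

Request:
arm_command(dp=[[0, 0, -0.25], [0, 0, -0.5], [0.05, -0.15, -0.65], [0.15, -0.4, -0.65], [0.15, -0.45, -0.65]], turn=[[0, 0, 0], [0, 0, 0], [0, 0, 0], [0, 0, 0], [0, 0, 0]], jaw=[0.4, 0.4, 0.4, 0.4, 0.4])

```text
time_s: 11.68
eef_pos: [0.5208, -0.1994, 0.1699]
eef_rot: [0.0, 0.999, 0.041, 0.001]
wrist_force: [-0.6, -0.2, -0.7]
opening: 0.527
grasp_force: 61.7
```

Request:
arm_command(dp=[[0.1, -0.3, 0], [0.2, -0.596, 0], [0.2, -0.596, 0], [0.2, -0.596, 0], [0.2, -0.596, 0]], turn=[[0, 0, 0], [0, 0, 0], [0, 0, 0], [0, 0, 0], [0, 0, 0]], jaw=[0.4, 0.4, 0.4, 0.4, 0.4])

```text
time_s: 12.3
eef_pos: [0.5578, -0.0504, 0.1685]
eef_rot: [0.0, 0.999, 0.04, -0.0]
wrist_force: [0.0, -0.5, -0.4]
opening: 0.53
grasp_force: 61.7
```

Run:
```python
from meas import *
camera("wrist");P=pose();im=camera("wrist");cv2.imwrite("pics/w7.png",im)
o=get_obs();print(o["time_s"],P[0].round(4),np.round(o["eef_rot"],4),o["grasp_force"])
W=cam("wrist",P);p=P[0];print("tcp+12mm,16mm",proj(W,p+[0,0,.012]),proj(W,p+[0,0,.016]),"post pred",proj(W,[.5595,-.051,.1]))
h=cv2.cvtColor(im,cv2.COLOR_BGR2HSV);print("bright",[b for b in blobs((h[...,1]<45)&(h[...,2]>150),60) if 290<b[1][0]<360])
ring(im,W,"white",p,p[2]+.012);tgt([.5595,-.0505,.135])
cv2.imwrite("pics/c7.png",cv2.resize(im[180:440,170:490],(640,520)))
```

```text
12.4 [ 0.5578 -0.0508  0.1685] [ 2.000e-04  9.992e-01  3.900e-02 -1.000e-04] 61.73748157918453
tcp+12mm,16mm [324.70562006 342.16242863] [324.70849372 348.34784833] post pred [325.21141101 258.52568003]
bright [(np.int32(21091), [358.3, 89.5], [186, 28, 327, 167]), (np.int32(492), [324.7, 255.6], [311, 244, 28, 23]), (np.int32(9116), [324.8, 340.5], [262, 285, 126, 114])]
white outer [324.8 342.3] [111.4 126. ] 11031 world [ 0.5577 -0.0509  0.1805]
white hole [324.7 344.4] [54.4 63.2] 2697 world [ 0.5568 -0.0509  0.1805]
white outer [324.8 258.6] [14.2 16.4] 179 world [ 0.5902 -0.0483  0.1805]
units [ 0.007 -0.001  0.134]
```

View pics/c7.png

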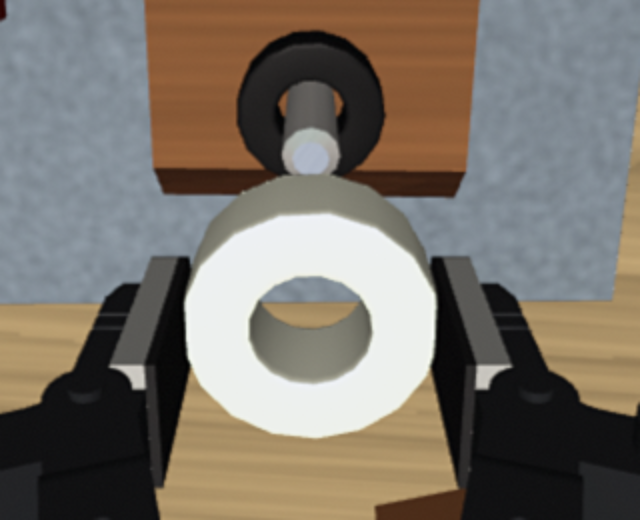

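The white collar is gripped with its hole at (325,344). The post top is at (325,258), 2.7 mm ahead of the collar, and the black collar sits flat on the block. Aligning and descending.

Request:
arm_command(dp=[[0.01, 0, 0.08], [0.01, 0, 0.16], [0.01, 0, 0.22], [0.01, 0, 0.27], [0.01, 0, 0.29]], turn=[[0, 0, 0], [0, 0, 0], [0, 0, 0], [0, 0, 0], [0, 0, 0]], jaw=[0.4, 0.4, 0.4, 0.4, 0.4])

```text
time_s: 13.02
eef_pos: [0.5601, -0.0496, 0.0952]
eef_rot: [-0.0, 0.999, 0.04, -0.0]
wrist_force: [-0.7, -0.1, -0.8]
opening: 0.526
grasp_force: 61.7
```

Request:
arm_command(dp=[[0, 0, 0.04], [0, 0, 0.08], [0, 0, 0.101], [0, 0, 0.101], [0, 0, 0.101]], turn=[[0, 0, 0], [0, 0, 0], [0, 0, 0], [0, 0, 0], [0, 0, 0]], jaw=[0.4, 0.4, 0.4, 0.4, 0.4])

```text
time_s: 13.65
eef_pos: [0.5607, -0.0494, 0.0711]
eef_rot: [0.0, 0.999, 0.04, 0.0]
wrist_force: [-0.5, 1.4, 0.1]
opening: 0.53
grasp_force: 61.7
```

Request:
arm_command(dp=[[0, 0, 0], [0, 0, 0], [0, 0, -0.02], [0, 0, -0.06], [0, 0, -0.06]], turn=[[0, 0, 0], [0, 0, 0], [0, 0, 0], [0, 0, 0], [0, 0, 0]], jaw=[0.8, 0.8, 0.8, 0.8, 0.8])

```text
time_s: 14.28
eef_pos: [0.5615, -0.0497, 0.0872]
eef_rot: [0.0, 0.999, 0.04, 0.001]
wrist_force: [-0.0, 0.1, -0.2]
opening: 0.799
grasp_force: 0.0
```

Run:
```python
from meas import *
camera("side");P=pose();im=camera("wrist");s=camera("side");cv2.imwrite("pics/s8.png",s)
o=get_obs();print(o["time_s"],P[0].round(4),np.round(o["eef_rot"],4),o["wrist_force"],o["opening"])
S=cam("side");print([(z,proj(S,[.56,-.0505,z]).round(1)) for z in(.04,.06,.08,.1)]);tgt([.56,-.0505,.083])
cv2.imwrite("pics/c8.png",np.hstack([cv2.resize(im[200:440,200:450],(400,420)),cv2.resize(s[200:280,285:370],(400,420))]))
```

```text
14.425 [ 0.561  -0.0496  0.0867] [0.000e+00 9.992e-01 3.980e-02 1.000e-04] [ 0.10560578  0.08749217 -0.19276935] 0.7972466016910427
[(0.04, array([328.5, 246.5])), (0.06, array([328.7, 239.9])), (0.08, array([328.8, 233.1])), (0.1, array([328.9, 226.1]))]
units [-0.002  0.004  0.012]
```

View pics/c8.png

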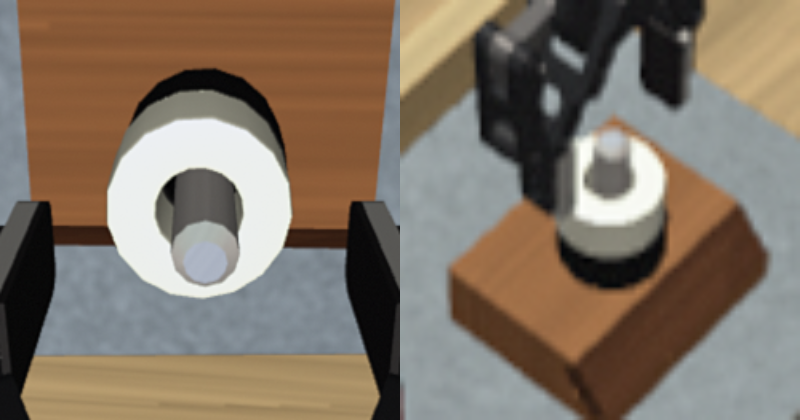

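Both collars are seated, with about 20 mm of post bare. Now grip the bare post to slide the foot.

Request:
arm_command(dp=[[-0.003, 0.003, 0.008], [-0.003, 0.003, 0.008], [-0.003, 0.003, 0.008], [-0.003, 0.003, 0.008], [-0.003, 0.003, 0.008]], turn=[[0, 0, 0], [0, 0, 0], [0, 0, 0], [0, 0, 0], [0, 0, 0]], jaw=[0.1, 0.1, 0.1, 0.1, 0.1])

```text
time_s: 15.05
eef_pos: [0.5597, -0.0502, 0.0838]
eef_rot: [0.0, 0.999, 0.04, -0.0]
wrist_force: [-0.8, -0.9, 0.3]
opening: 0.153
grasp_force: 58.5
```

Request:
arm_command(dp=[[0, 0, 0], [0, 0, 0], [0, 0, 0], [0, 0, 0], [0, 0, 0]], turn=[[0, 0, 0], [0, 0, 0], [0, 0, 0], [0, 0, 0], [0, 0, 0]], jaw=[0.1, 0.1, 0.1, 0.1, 0.1])

```text
time_s: 15.68
eef_pos: [0.5597, -0.0502, 0.0838]
eef_rot: [0.0, 0.999, 0.04, -0.0]
wrist_force: [-0.6, -0.6, 0.3]
opening: 0.157
grasp_force: 58.5
```

Run:
```python
from meas import *
P=pose();im=camera("wrist");cv2.imwrite("pics/w9.png",im);o=get_obs();print(o["time_s"],P[0].round(4),np.round(o["eef_rot"],4),o["wrist_force"],o["opening"],o["grasp_force"])
W=cam("wrist",P);psi=2*np.arctan2(o["eef_rot"][2],o["eef_rot"][1]);print(psi)
t=cv2.imread("pics/w2.png")
# target post position from corner
c=np.array([.6714,.0695]);f=.085;R=np.array([[np.cos(f),-np.sin(f)],[np.sin(f),np.cos(f)]])
tp=c+R@[-.045,-.055];print("post target",tp);tgt([*tp,P[0][2]])
```

```text
15.725 [ 0.5597 -0.0502  0.0838] [ 0.      0.9992  0.0398 -0.    ] [-0.92368458 -0.22773396  0.0273137 ] 0.15923462968682348 58.507545506581664
0.07957202756095585
post target [0.63123184 0.01087817]
units [ 0.305 -0.221 -0.   ]
```

Request:
arm_command(dp=[[0.06, -0.04, 0], [0.12, -0.08, 0], [0.18, -0.13, 0], [0.24, -0.17, 0], [0.275, -0.195, 0]], turn=[[0, 0, -0.01], [0, 0, -0.02], [0, 0, -0.03], [0, 0, -0.038], [0, 0, -0.038]], jaw=[0.1, 0.1, 0.1, 0.1, 0.1])

```text
time_s: 16.35
eef_pos: [0.6254, 0.0051, 0.0837]
eef_rot: [0.0, 0.999, 0.05, -0.0]
wrist_force: [-0.9, -2.6, 2.1]
opening: 0.157
grasp_force: 59.3
```

Run:
```python
from meas import *
camera("wrist");P=pose();im=camera("wrist");cv2.imwrite("pics/w10.png",im);o=get_obs();t=camera("top");s=camera("side");cv2.imwrite("pics/t10.png",t);cv2.imwrite("pics/s10.png",s)
print(o["time_s"],P[0].round(4),np.round(o["eef_rot"],4),o["wrist_force"],o["torque"],o["grasp_force"])
cv2.imwrite("pics/c10.png",np.hstack([cv2.resize(im,(480,360)),cv2.resize(s[170:300,220:360],(320,360))]))
```

```text
16.45 [0.6261 0.0057 0.0838] [-3.000e-04  9.987e-01  5.040e-02  7.000e-04] [ 1.38441417  1.53931702 -0.74616213] [ 0.17197594 -0.19515553 -0.03141344] 59.07288888702169
```

View pics/c10.png

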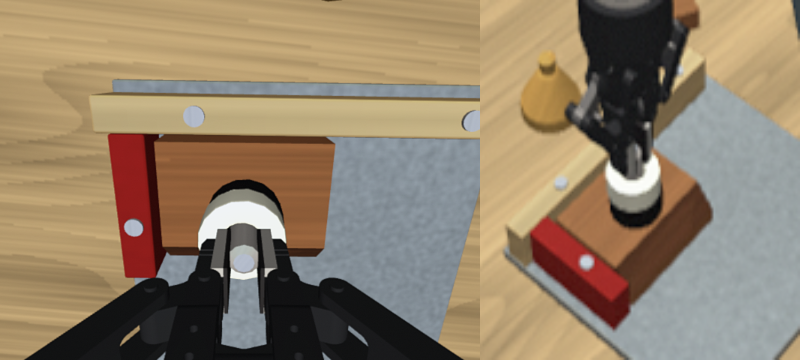

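The wrist view shows the foot just short of fence and stop and nearly square, with the collars still on. Now feeling for contact on the stop, then the fence, in small steps.

Request:
arm_command(dp=[[0, -0.008, 0], [0, -0.014, 0], [0, -0.018, 0], [0, -0.02, 0], [0, -0.02, 0]], turn=[[0, 0, 0], [0, 0, 0], [0, 0, 0], [0, 0, 0], [0, 0, 0]], jaw=[0.1, 0.1, 0.1, 0.1, 0.1])

```text
time_s: 17.18
eef_pos: [0.6237, 0.0087, 0.0838]
eef_rot: [0.0, 0.999, 0.05, -0.0]
wrist_force: [-1.1, -2.4, 0.3]
opening: 0.157
grasp_force: 59.0
```

Request:
arm_command(dp=[[0.008, 0, 0], [0.014, 0, 0], [0.018, 0, 0], [0.02, 0, 0], [0.02, 0, 0]], turn=[[0, 0, 0], [0, 0, 0], [0, 0, 0], [0, 0, 0], [0, 0, 0]], jaw=[0.1, 0.1, 0.1, 0.1, 0.1])

```text
time_s: 17.8
eef_pos: [0.6289, 0.0095, 0.0838]
eef_rot: [-0.0, 0.999, 0.05, 0.0]
wrist_force: [-1.6, 0.5, 1.2]
opening: 0.153
grasp_force: 59.2
```

Request:
arm_command(dp=[[0, -0.006, 0], [0, -0.01, 0], [0, -0.014, 0], [0, -0.014, 0], [0, -0.014, 0]], turn=[[0, 0, 0], [0, 0, 0], [0, 0, 0], [0, 0, 0], [0, 0, 0]], jaw=[0.1, 0.1, 0.1, 0.1, 0.1])

```text
time_s: 18.42
eef_pos: [0.629, 0.011, 0.0841]
eef_rot: [0.001, 0.999, 0.05, 0.0]
wrist_force: [-0.6, -7.9, 0.5]
opening: 0.157
grasp_force: 59.2
```

Request:
arm_command(dp=[[0.006, 0, 0], [0.012, 0, 0], [0.014, 0, 0], [0.014, 0, 0], [0.014, 0, 0]], turn=[[0, 0, 0], [0, 0, 0], [0, 0, 0], [0, 0, 0], [0, 0, 0]], jaw=[0.1, 0.1, 0.1, 0.1, 0.1])

```text
time_s: 19.05
eef_pos: [0.6315, 0.0109, 0.0845]
eef_rot: [0.002, 0.999, 0.05, -0.001]
wrist_force: [-7.2, -9.4, 6.1]
opening: 0.155
grasp_force: 59.8
```

Run:
```python
from meas import *
P=pose();im=camera("wrist");cv2.imwrite("pics/w11.png",im);o=get_obs()
print(o["time_s"],P[0].round(4),np.round(o["eef_rot"],4),o["wrist_force"],o["torque"])
for n,PP in(("w11",P),):
    h=cv2.cvtColor(im,cv2.COLOR_BGR2HSV).astype(int)
    for c in(260,400):print(c,[(r,*h[r,c]) for r in range(160,206,2)])
    for r in(230,300):print(r,[(c,*h[r,c]) for c in range(180,226,3)])
```

```text
19.1 [0.6315 0.0109 0.0845] [ 1.600e-03  9.988e-01  4.960e-02 -9.000e-04] [-5.82830979 -9.5042279   5.6418018 ] [-1.54430977  1.15701478  0.04718745]
260 [(160, np.int64(110), np.int64(32), np.int64(194)), (162, np.int64(110), np.int64(30), np.int64(194)), (164, np.int64(110), np.int64(30), np.int64(194)), (166, np.int64(111), np.int64(30), np.int64(194)), (168, np.int64(110), np.int64(30), np.int64(194)), (170, np.int64(110), np.int64(30), np.int64(194)), (172, np.int64(110), np.int64(30), np.int64(193)), (174, np.int64(110), np.int64(30), np.int64(193)), (176, np.int64(109), np.int64(33), np.int64(196)), (178, np.int64(112), np.int64(15), np.int64(184)), (180, np.int64(21), np.int64(85), np.int64(181)), (182, np.int64(21), np.int64(85), np.int64(181)), (184, np.int64(21), np.int64(83), np.int64(182)), (186, np.int64(22), np.int64(84), np.int64(183)), (188, np.int64(21), np.int64(85), np.int64(184)), (190, np.int64(20), np.int64(104), np.int64(165)), (192, np.int64(13), np.int64(153), np.int64(125)), (194, np.int64(13), np.int64(152), np.int64(144)), (196, np.int64(13), np.int64(155
[... 2302 characters left out ...]
86, np.int64(0), np.int64(211), np.int64(138)), (189, np.int64(1), np.int64(200), np.int64(135)), (192, np.int64(1), np.int64(211), np.int64(140)), (195, np.int64(1), np.int64(206), np.int64(140)), (198, np.int64(1), np.int64(207), np.int64(138)), (201, np.int64(1), np.int64(207), np.int64(138)), (204, np.int64(1), np.int64(208), np.int64(137)), (207, np.int64(1), np.int64(210), np.int64(137)), (210, np.int64(1), np.int64(212), np.int64(130)), (213, np.int64(3), np.int64(197), np.int64(44)), (216, np.int64(12), np.int64(156), np.int64(136)), (219, np.int64(12), np.int64(155), np.int64(135)), (222, np.int64(13), np.int64(153), np.int64(135)), (225, np.int64(12), np.int64(154), np.int64(134))]
```

The images and forces show the foot flush on both faces: fence contact about 7 N, stop contact about 9 N, and no grey gap. Release, retreat, shut the jaws and tilt 45° for the bevel push.

Request:
arm_command(dp=[[0, 0, 0], [0, 0, 0], [0, 0, 0], [0, 0, -0.2], [0, 0, -0.32]], turn=[[0, 0, 0], [0, 0, 0], [0, 0, 0], [0, 0, 0], [0, 0, 0]], jaw=[0.6, 0.6, 0.6, 0.6, 0.6])

```text
time_s: 19.73
eef_pos: [0.6329, 0.0135, 0.1658]
eef_rot: [0.0, 0.999, 0.05, 0.001]
wrist_force: [0.9, 0.5, -0.5]
opening: 0.601
grasp_force: 0.0
```

Request:
arm_command(dp=[[-0.1, 0, 0], [-0.25, 0, 0], [-0.45, 0, 0], [-0.52, 0, 0], [-0.52, 0, 0]], turn=[[0, 0, 0.027], [0, 0, 0.027], [0, 0, 0.027], [0, 0, 0.027], [0, 0, 0.027]], jaw=[0.6, 0.6, 0, 0, 0])

```text
time_s: 20.35
eef_pos: [0.5021, 0.0005, 0.164]
eef_rot: [-0.0, 0.999, 0.043, 0.0]
wrist_force: [0.5, 0.5, -0.5]
opening: 0.001
grasp_force: 0.0
```

Run:
```python
from meas import *
camera("wrist");P=pose();im=camera("wrist");cv2.imwrite("pics/w12.png",im);o=get_obs()
print(o["time_s"],P[0].round(4),np.round(o["eef_rot"],4),o["wrist_force"],o["opening"],np.round(o["q"],3))
W=cam("wrist",P);f=.085;R=np.array([[np.cos(f),-np.sin(f)],[np.sin(f),np.cos(f)]]);F=np.array([.6315,.0109])
for n,q in dict(post=(0,0,.1),c1=(.045,.055,.04),c2=(.045,-.055,.04),b1=(-.027,.055,.04),b2=(-.027,-.055,.04),fb=(-.045,0,.022),wt=(0,0,.08)).items():print(n,proj(W,[*(F+R@q[:2]),q[2]]).round(1))
h=cv2.cvtColor(im,cv2.COLOR_BGR2HSV).astype(int);H,S,V=h[...,0],h[...,1],h[...,2]
print("foot top",blobs((H<16)&(S>110)&(V>85)&(V<200)&(H>8),800));print("bevel",blobs((H<16)&(H>5)&(S>110)&(V<75)&(V>25),150));print("white",blobs((S<50)&(V>190),150))
```

```text
20.45 [5.032e-01 3.000e-04 1.643e-01] [1.000e-04 9.991e-01 4.270e-02 8.000e-04] [ 0.14359697 -0.94602494 -0.53700515] -0.0019201380760084155 [-0.236  0.093  1.849  0.     1.198  1.25 ]
post [325.7  -8.3]
c1 [224.  -75.3]
c2 [427.2 -75.1]
b1 [233.2  68.6]
b2 [417.6  68.7]
fb [325.3 100.6]
wt [325.6   2.1]
foot top [(np.int32(8341), [326.0, 39.4], [229, 0, 194, 72])]
bevel [(np.int32(5352), [324.9, 86.5], [234, 72, 184, 32]), (np.int32(634), [484.5, 386.7], [456, 377, 54, 23])]
white [(np.int32(3258), [323.5, 28.5], [276, 0, 96, 59])]
```

Request:
arm_command(dp=[[0, 0, 0], [0, 0, 0], [0, 0, 0], [0, 0, 0]], turn=[[0, 0.34, 0], [0, 0.68, 0], [0, 1, 0], [0, 1, 0]], jaw=[0, 0, 0, 0])

```text
time_s: 20.95
eef_pos: [0.5002, 0.0009, 0.1616]
eef_rot: [-0.012, 0.966, 0.04, 0.256]
wrist_force: [0.0, 0.5, -0.0]
opening: 0.001
grasp_force: 0.0
```

Request:
arm_command(dp=[[0, 0, 0], [0, 0, 0], [0, 0, 0]], turn=[[0, 0.3, 0], [0, 0.5, 0], [0, 0.5, 0]], jaw=[0, 0, 0])

```text
time_s: 21.32
eef_pos: [0.5034, 0.0002, 0.1641]
eef_rot: [-0.017, 0.923, 0.039, 0.382]
wrist_force: [0.2, 0.3, -0.0]
opening: 0.001
grasp_force: 0.0
```

Run:
```python
from meas import *
camera("wrist");P=pose();im=camera("wrist");cv2.imwrite("pics/w13.png",im);t=camera("top");s=camera("side");cv2.imwrite("pics/t13.png",t);cv2.imwrite("pics/s13.png",s)
o=get_obs();print(o["time_s"],P[0].round(4),o["wrist_force"]);print(P[1].round(3))
W=cam("wrist",P);f=.085;R=np.array([[np.cos(f),-np.sin(f)],[np.sin(f),np.cos(f)]]);F=np.array([.6315,.0109])
for n,q in dict(post=(0,0,.1),b1=(-.027,.055,.04),b2=(-.027,-.055,.04),fb1=(-.045,.055,.022),fb2=(-.045,-.055,.022),corner=(.045,.055,.045)).items():print(n,proj(W,[*(F+R@q[:2]),q[2]]).round(1))
h=cv2.cvtColor(im,cv2.COLOR_BGR2HSV).astype(int);H,S,V=h[...,0],h[...,1],h[...,2]
wood=(H<17)&(H>5)&(S>120)
print("foot",blobs(wood&(V<170),400))
u=int(proj(W,[*(F+R@[-.036,-.03]),.031])[0]);print("col",u,[(r,*map(int,h[r,u])) for r in range(60,360,6)])
print("white",blobs((S<50)&(V>190),150))
for d in(.06,.01):
    B=np.array([*(F+R@[-.036,0]),.031])-d*P[1][:,2];print(d,B.round(4));tgt(B)
```

```text
21.525 [ 5.039e-01 -2.000e-04  1.646e-01] [-0.28117611 -0.07477069  0.58719455]
[[ 0.706  0.085  0.703]
 [ 0.06  -0.996  0.061]
 [ 0.706 -0.001 -0.708]]
post [324.9 162.5]
b1 [253.3 239. ]
b2 [396.6 239.1]
fb1 [255.1 269.7]
fb2 [394.8 269.8]
corner [259.  159.1]
foot [(np.int32(3676), [530.7, 102.3], [485, 67, 92, 70]), (np.int32(11487), [325.1, 228.2], [253, 161, 144, 115])]
col 363 [(60, 19, 103, 169), (66, 19, 104, 162), (72, 19, 101, 179), (78, 18, 169, 149), (84, 18, 169, 142), (90, 18, 169, 146), (96, 18, 168, 138), (102, 18, 169, 140), (108, 18, 171, 118), (114, 18, 169, 74), (120, 19, 102, 170), (126, 19, 104, 164), (132, 19, 102, 178), (138, 19, 104, 174), (144, 21, 85, 190), (150, 22, 86, 178), (156, 21, 84, 185), (162, 19, 115, 82), (168, 12, 155, 135), (174, 13, 156, 129), (180, 12, 151, 135), (186, 13, 155, 128), (192, 13, 154, 131), (198, 13, 153, 138), (204, 12, 155, 135), (210, 12, 153, 133), (216, 13, 155, 130), (222, 12, 153, 142), (228, 13, 154, 141), (234, 13, 154, 137), (240, 12, 158, 108), (246, 10, 164, 59), (252, 10, 161, 68), (258, 10, 163, 64), (264, 10, 166, 63), (270, 9, 159, 56), (276, 7, 44, 75), (282, 104, 35, 139), (288, 104, 34, 150), (294, 104, 34, 144), (300, 105, 35, 145), (306, 104, 32, 150), (312, 103, 33, 149), (318, 104, 35, 139), (324, 104, 35, 140), (330, 102, 34, 38), (336, 105, 21, 24), (342, 120, 18, 29), (348, 110, 25, 31), (354, 105, 33, 31)]
white [(np.int32(1955), [323.1, 184.5], [291, 155, 66, 55])]
0.06 [0.5534 0.0042 0.0735]
units [-0.12  -0.     0.399]
0.01 [0.5886 0.0072 0.0381]
units [-0.12  -0.001  0.599]
```

The bevel is where predicted, with its top edge at row 240. Approach along the tool axis to 10 mm short.

Request:
arm_command(dp=[[-0.12, 0, 0.15], [-0.12, 0, 0.35], [-0.12, 0, 0.5], [-0.12, 0, 0.6], [-0.12, 0, 0.6]], turn=[[0, 0, 0], [0, 0, 0], [0, 0, 0], [0, 0, 0], [0, 0, 0]], jaw=[0, 0, 0, 0, 0])

```text
time_s: 22.15
eef_pos: [0.5877, 0.0089, 0.0326]
eef_rot: [-0.018, 0.924, 0.04, 0.38]
wrist_force: [-0.8, 0.5, -0.1]
opening: -0.006
grasp_force: 0.0
```

Request:
arm_command(dp=[[0, 0, 0.01], [0, 0, 0.02], [0, 0, 0.03], [0, 0, 0.035], [0, 0, 0.035]], turn=[[0, 0, 0], [0, 0, 0], [0, 0, 0], [0, 0, 0], [0, 0, 0]], jaw=[0, 0, 0, 0, 0])

```text
time_s: 22.78
eef_pos: [0.5936, 0.0079, 0.0309]
eef_rot: [-0.016, 0.923, 0.039, 0.383]
wrist_force: [-0.4, -0.5, -0.0]
opening: 0.001
grasp_force: 0.0
```

Run:
```python
from meas import *
P=pose();o=get_obs();print(o["time_s"],P[0].round(4),o["wrist_force"],o["torque"])
f=.085;R=np.array([[np.cos(f),-np.sin(f)],[np.sin(f),np.cos(f)]]);tgt([*(np.array([.6315,.0109])+R@[-.036,0]),.031])
```

```text
22.775 [0.5936 0.0079 0.0309] [-0.41653347 -0.49277711 -0.04833818] [-0.02415684  0.3739124   0.03958775]
units [0.006 0.001 0.005]
```

Request:
arm_command(dp=[[0.005, 0, 0.004], [0.005, 0, 0.008], [0.005, 0, 0.01], [0.005, 0, 0.01]], turn=[[0, 0, 0], [0, 0, 0], [0, 0, 0], [0, 0, 0]], jaw=[0, 0, 0, 0])

```text
time_s: 23.28
eef_pos: [0.5943, 0.0082, 0.0305]
eef_rot: [-0.016, 0.923, 0.039, 0.383]
wrist_force: [-42.2, -4.6, 44.4]
opening: -0.002
grasp_force: 30.7
```

Stiff contact at about 60 N; ease back to roughly 15 N.

Request:
arm_command(dp=[[0, 0, -0.003], [0, 0, -0.004], [0, 0, -0.004]], turn=[[0, 0, 0], [0, 0, 0], [0, 0, 0]], jaw=[0, 0, 0])

```text
time_s: 23.65
eef_pos: [0.5941, 0.0082, 0.0306]
eef_rot: [-0.016, 0.923, 0.039, 0.382]
wrist_force: [-23.3, -2.7, 25.0]
opening: 0.0
grasp_force: 17.3
```

Request:
arm_command(dp=[[0, 0, -0.003], [0, 0, -0.0035], [0, 0, -0.0035]], turn=[[0, 0, 0], [0, 0, 0], [0, 0, 0]], jaw=[0, 0, 0])

```text
time_s: 24.02
eef_pos: [0.5942, 0.0082, 0.0308]
eef_rot: [-0.016, 0.923, 0.039, 0.382]
wrist_force: [-9.1, -0.7, 10.6]
opening: 0.002
grasp_force: 7.2
```

Run:
```python
from meas import *
f=[]
for n in("wrist","side","top","wrist"):
    P=pose();im=camera(n);f.append(get_obs()["wrist_force"])
print(get_obs()["time_s"],P[0].round(4),np.round(f,1).tolist())
W=cam("wrist",P);cv2.imwrite("pics/w14.png",im)
fz=.085;R=np.array([[np.cos(fz),-np.sin(fz)],[np.sin(fz),np.cos(fz)]]);F=np.array([.6714,.0695])
def pj(x,y,z):return proj(W,[*(F+R@[x,y]),z]).round(1)
print("corner",pj(0,0,.045),"foot top front-left",pj(0,0,.04),"front right",pj(0,-.11,.04),"back left",pj(-.072,0,.04),pj(-.072,-.11,.04),"post",pj(-.045,-.055,.1))
h=cv2.cvtColor(im,cv2.COLOR_BGR2HSV).astype(int);H,S,V=h[...,0],h[...,1],h[...,2]
wood=(H<16)&(H>8)&(S>120)&(V>80)&(V<200);print("foot top",blobs(wood,400));print("white",blobs((S<50)&(V>190),200))
red=((H<6)|(H>174))&(S>150)&(V>80);fen=(H>18)&(H<25)&(S>70)&(S<95)&(V>150)
def fit(m,axis,a,b,lo,hi,mx):
    pts=[]
    for k in range(a,b,4):
        v=np.nonzero(m[lo:hi,k] if axis else m[k,lo:hi])[0]
        if len(v):q=lo+(v.max() if mx else v.min());pts.append((k,q) if axis else (q,k))
    return pts
c1,c2=[int(pj(0,y,.045)[0]) for y in(-.01,-.1)];r=int(pj(0,-.05,.045)[1])
print("fence bottom edge",fit(fen,1,c1,c2,max(0,r-25),r+25,1)[::6]);print("foot front edge",fit(wood,1,c1,c2,max(0,r-25),r+60,0)[::6])
r1,r2=[int(pj(x,0,.045)[1]) for x in(-.01,-.06)];c=int(pj(-.03,0,.045)[0])
print("stop edge",fit(red,0,r1,r2,c-30,c+30,1)[::3]);print("foot left",fit(wood,0,r1,r2,c-30,c+30,0)[::3])
```

```text
24.225 [0.5942 0.0082 0.0308] [[-10.1, -0.7, 10.1], [-10.5, -0.6, 10.7], [-10.6, -1.4, 10.5], [-9.6, -1.7, 10.1]]
corner [203.  137.9] foot top front-left [205.9 145.2] front right [446.  145.3] back left [181.9 294.9] [470.2 295. ] post [326.5 133. ]
foot top [(np.int32(1716), [621.9, 26.1], [598, 0, 42, 55]), (np.int32(22965), [327.1, 233.3], [182, 145, 289, 152]), (np.int32(701), [390.0, 316.0], [345, 310, 89, 13]), (np.int32(401), [383.4, 339.2], [366, 333, 43, 15]), (np.int32(744), [244.6, 340.8], [188, 334, 97, 14])]
white [(np.int32(427), [270.8, 115.3], [258, 106, 27, 20]), (np.int32(426), [625.3, 115.5], [612, 106, 28, 20]), (np.int32(10104), [322.3, 183.6], [250, 118, 147, 124]), (np.int32(696), [151.0, 259.4], [135, 246, 32, 28])]
fence bottom edge [(225, np.int64(135)), (249, np.int64(135)), (273, np.int64(137)), (297, np.int64(124)), (321, np.int64(118)), (345, np.int64(123)), (369, np.int64(133)), (393, np.int64(135)), (417, np.int64(135))]
foot front edge [(225, np.int64(145)), (249, np.int64(145)), (393, np.int64(145)), (417, np.int64(145))]
stop edge [(np.int64(200), 155), (np.int64(198), 167), (np.int64(196), 179), (np.int64(194), 191), (np.int64(192), 203), (np.int64(190), 215), (np.int64(188), 227), (np.int64(186), 239), (np.int64(184), 251)]
foot left [(np.int64(204), 155), (np.int64(202), 167), (np.int64(200), 179), (np.int64(198), 191), (np.int64(196), 203), (np.int64(195), 215), (np.int64(192), 227), (np.int64(191), 239), (np.int64(189), 251)]
```

The foot's top edges fall within about 2 px of the flush and square prediction, with a steady push of about 14.5 N. A last check of the white collar's height, then hand in.

Run:
```python
from meas import *
P=pose();W=cam("wrist",P);f=.085;R=np.array([[np.cos(f),-np.sin(f)],[np.sin(f),np.cos(f)]]);C=np.array([.6714,.0695])+R@[-.045,-.055]
for z in(.08,.09):
    q=np.array([proj(W,[*(C+.024*np.array([np.cos(a),np.sin(a)])),z]) for a in np.linspace(0,6.28,60)]);print(z,q.min(0).round(),q.max(0).round())
o=get_obs();print(o["time_s"],np.round(o["wrist_force"],1))
```

```text
0.08 [252. 118.] [401. 241.]
0.09 [247.  97.] [406. 225.]
24.225 [-9.6 -1.7 10.1]
```

The white blob spans (250–397, 118–242), which matches a collar top at z = 0.08, so both collars are home.

```bash
python3 -c "
from bench import *
print(hand_in())"
```

```text
the job is handed in; nothing more can be done
None
```

I handed the job in at 24.2 s: both collars are home (black below white) and the foot is flush to the fence and up to the stop, held on the bevel by a steady diagonal push of about 14.5 N (an overshoot at first contact reached about 61 N at the wrist before I eased off); the hand-in returned no verdict.

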